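# Strike the microscope's arc lamp, then power up its camera

## Robot

A 6-joint arm with a two-finger parallel gripper is mounted at the origin on the work surface. World frame = base frame: x ahead of the robot, y to its left, z up, the work surface at z = 0. Lengths are in m, angles in rad, forces in N, time in s.
With the tool pointing down it reaches from about 0.375 to 0.975 m from the base axis. Payload 3.8 kg.
Tool frame: the origin (TCP) lies midway between the tips of the shut fingers; the grasp point (between the pads) lies 19 mm behind it; z points along the fingers, y is the line along which they close (so a half turn about z gives the same grasp; the last joint's range is limited). The gripper opens to 85 mm and grips with 20 to 120 N. Pads are 22 mm wide; open, the fingers measure 114 mm over their backs; the gripper's body (76 mm by 85 mm) begins 54 mm behind the grasp point. The pads swing forward as they close: fully open they stand 13 mm farther back than shut.
Start: joints at [1.194, 0.264, 1.604, -0, 1.274, -0.037], TCP at [0.225, 0.636, 0.231] pointing down, gripper open.
Joint ranges: [-2.63, 2.63], [-0.94, 2.18], [0.31, 2.57], [-1.31, 4.45], [0, 2.66], [-2.55, 2.55]. Speed limits (rad/s): [2.57, 2.57, 3.14, 3.14, 3.14, 3.14].

## Interface

Orientations are given as a rotation vector (axis times angle).
In Python, from workcell import * gives the robot as it stands. The module is installed in compiled form; this text tells all that it offers.
- The arm moves only by the tool apply_moves, never from a script. Its arguments are lists of equal length, an entry for each row: "fingers": the opening, from 0 (shut) to 1 (fully open); "travel": the shift along the tool's x, y, z normalised to -1 to 1, where 1 is 0.05 m, a list of three; "rotation": the turn, a rotation vector about the tool's x, y, z normalised to -1 to 1, where 1 is 6 degrees, a list of three. In form: {"fingers": [fingers, ...], "travel": [[dx, dy, dz], ...], "rotation": [[ax, ay, az], ...]}. A call has 1 to 12 rows; each row shifts and turns the commanded pose from where the row before left it, along the tool's axes as they then stand; what a row does not reach is not made up. A row lasts 1/10 s, in which the tool goes at most 50 mm and 8.59 degrees, less where a joint would pass 70% of its speed; a pose out of reach is approached as far as the arm can. A call with a number of a shift or a turn outside -1 to 1 is refused whole. A call with a gripper value outside its range is refused whole. The fingers move at their own pace and stop on an object; "newtons" is the grip in N (left out, the last holds). Time passes only in rows, so rows that do not move let the fingers close. It gives the time, the measured TCP pose, the force, the opening and the grip force at its end, in the units of the state.
- read_state(): the state, without advancing time (a new reading comes with each control period).
- read_camera(name): name is "scene" or "top" or "wrist"; returns a dict with "image" (420x560x3 uint8, red, green, blue), "fx", "fy", "cx", "cy" (pixels), "k1" (the pictures are not rectified: a ray, as slopes to the right and down, at radius r is drawn at 1 + k1 r^2 times it, then the intrinsics apply), "extrinsics" (4x4, takes a point from world to camera coordinates). Camera axes: x right, y down, z forward; pixel columns grow to the right and rows downward; lengths in m; the calibration is good to about 2 mm. A picture is of the moment at which its call begins. There is no depth.
- finish_job(): hands the job in; it is judged then, once.
Trained networks look in the newest picture that a camera, given by its name, has taken for a name from the list of things; names that differ only in an ending like _2 or _b are one class to them, and where a whole thing is asked for, a point or a joint stands for the part that bears it (a point fixed in the world has none). Each returns a list of dicts, best first, with "p" (0 to 1); they miss things now and then, are a little off and sometimes report something else, mostly with a low value. They report only what shows in the picture. A call takes as long as a camera call. They do not tell look-alikes from the thing itself.
- regions_of(camera, name): "mask" (420x560 bool, what is visible of it) and "bbox" ([left, top, width, height] in pixels, round what is visible of it).
- tip_of(camera, name): "location" ([column, row] in pixels: a listed point, or the origin of a listed thing).
The state is a dict: "time": time; "q": joint angles; "joint_vel": joint speeds; "joint_torque": joint torques, N m; "tool_pos": TCP position; "tcp_rot": TCP orientation; "wrist_force": force on the tool from outside, world axes, zero at the start; "torque": the same for the moment, N m; "width": opening from 0.0 (shut) to 1.0 (fully open); "grip_force": force on a finger pad.
Only numpy, scipy, OpenCV 4.12 (cv2) and the standard library are available. Lean on these libraries where they do the work, as an engineer would, in place of code of your own. Each camera call takes 0.05 s, during which the arm holds its last target. There are 200 camera calls.

## Task

Start up the fluorescence microscope in the safe order, since the strike pulse can kill a camera that is already on: press the raised end of the mains rocker on the lamp supply fully down to switch it on, then push the round igniter button beside it all the way down and keep it down for at least one second to strike the lamp, and let it go. Only after that, push the square power key on the camera control box fully in; it stays in. Only press: do not pick up, shove or knock over anything on the bench, and press no other key.

Things in the scene. Friction and masses are not known exactly. Their poses are not given: they have to be found in the camera images.
- lamp_supply: Arc-lamp supply: blue-grey metal case, 200 mm deep (x), 150 mm wide (y), fixed, top panel at 90 mm. Origin: centre of underside; x to its rear, -x (front) roughly to the robot. On top, local x, y in mm: rocker (-55, +36), igniter (-55, -38); behind them an ammeter (16, 40; 6 high), hour counter (10, -12; 3 high), black fuse cap (12, -54; 15 wide, 10 high; no button) and a loose eyepiece.
- mains_rocker (a joint): Mains rocker on the lamp supply: dark grey V-shaped cap 40 mm long (front to back), 27 mm wide, hinged across its middle, 97 mm above the bench, in a bezel (50 by 36 mm, top at 93 mm). 0 rad = off: front half raised 23 degrees, rear half level. 0.40 rad = fully on: front half level, rear half raised. Starts within 0.05 of off. Friction (2 to 3 N at the end): it stays where it is left.
- rocker_on_end (a point): Pressing point on the upper surface of the rocker's front half, 15 mm from the hinge; 103 mm above the bench when off (raised), 97 mm when fully on. The cap ends 5 mm farther forward. A tip that also covers the hinge line stops the rear half from rising: keep the tip forward of the hinge; it may overhang the front of the cap.
- igniter (a joint): Igniter push button on the lamp supply: round black cap 22 mm across in a chrome nut 33 mm across and 3 mm high. 0 m = up, 0.005 m = fully down; travel straight down. A spring returns it: about 1.5 N to start it, 5 N to hold it fully down.
- igniter_top (a point): Centre of the igniter's top face, 101.5 mm above the bench when up.
- camera_box: Camera control box: flat grey plastic box, 110 mm deep (x), 170 mm wide (y), top at 50 mm, loose on rubber feet, 0.6 to 1.4 kg. Origin: centre of underside; x to its rear, -x roughly to the robot. On top, local x, y in mm: square power key (-12, +52), three round keys 15 mm across and 5 mm proud at (-22, -8), (-22, -36), (-22, -64), a flat dark display window behind them.
- power_key (a joint): Latching power key of the camera control box: square white cap 20 by 20 mm at local x -12, y +52 mm, in a black frame. 0 m = out, 0.006 m = fully in; travel straight down against about 3 N of friction, without a spring: it stays where it is left.
- power_key_top (a point): Centre of the power key's top face, 61 mm above the bench when out, 55 mm when fully in.
- round_key0 (a joint): Small round spring key of the camera control box at local y -8 mm, the one nearest the power key (61 mm from it, centre to centre). 0 m = up, 0.003 m = fully down (about 3 N). Not to be pressed.
- round_key1 (a joint): Middle small round spring key, local y -36 mm. 0 m = up, 0.003 m = fully down. Not to be pressed.
- round_key2 (a joint): Small round spring key farthest from the power key, local y -64 mm. 0 m = up, 0.003 m = fully down. Not to be pressed.
- jar: Bystander: closed glass jar of screws with a brass lid, 76 mm across, 114 mm high, loose, between the two units. Origin: centre of its underside.
- ink_bottle: Bystander: square dark ink bottle with a round blue cap, 50 by 50 mm, 48 mm high, loose, on the robot's side of the gap between the units. Origin: centre of its underside.
- objective: Bystander: metal microscope objective standing on its thread, 28 mm across, 44 mm high, loose, between the two units. Origin: centre of its underside.
- slide_box: Bystander: flat plastic slide box, 102 by 87 mm, 34 mm high, loose, at the far left (+y). Origin: centre of its underside.
- round_tin: Bystander: round metal tin, 99 mm across, 28 mm high, loose, at the far right (-y). Origin: centre of its underside.
- eyepiece: Bystander: microscope eyepiece standing on the rear part of the lamp supply's top panel, 36 mm across, 42 mm high (top 132 mm above the bench), loose. Origin: centre of its underside.
Not all that is in view belongs to the job. Leave any purple look-alike of the camera_box alone.

How it is judged:
By the outcome, as a careful person would: the job done as asked, in the order asked, and still so for the second after the job is handed in, with the robot touching nothing.
It also fails if it takes over 48 s, if anything falls off the work surface, if the arm or the gripper's body presses on something with over 40 N, if the wrist force passes 120 N, or if a joint passes its speed limit or range.

## Working session

There is one attempt and no reset: what is moved stays moved. The work goes in short steps, Python scripts to look and compute and a tool call to move; the robot and the scene stay as the last step left them, time stands still between calls to the robot, and variables do not carry over. Pictures are saved under pics/ and viewed, at most 10 in all, crops included, and the job is handed in when it is done.

Besides the shell and the picture viewer there is one more tool, called as name(argument=value, ...), one argument or row to a line, values as JSON. apply_moves: Moves the arm, as the interface text tells. Scaled input: -1 to 1 covers 0.05 m each way for a shift and 6 degrees each way for a turn. Its arguments: {"type":"object","properties":{"fingers":{"type":"array","items":{"type":"number"}},"travel":{"type":"array","items":{"type":"array","items":{"type":"number"}}},"rotation":{"type":"array","items":{"type":"array","items":{"type":"number"}}},"newtons":{"type":"number"}},"required":["fingers","travel","rotation"]}

```bash
mkdir -p pics; cat > h.py <<'E'
from workcell import *
import numpy as np, cv2
from scipy.spatial.transform import Rotation as R
def ray(c,px):
    x,y=(px[0]-c["cx"])/c["fx"],(px[1]-c["cy"])/c["fy"]
    K=np.eye(3); u=cv2.undistortPoints(np.array([[[x,y]]],float),K,np.array([c["k1"],0,0,0.]))[0,0]
    E=np.array(c["extrinsics"]); return -E[:3,:3].T@E[:3,3], E[:3,:3].T@np.array([u[0],u[1],1])
def at_z(c,px,z):
    o,d=ray(c,px); return o+d*(z-o[2])/d[2]
def proj(c,P):
    E=np.array(c["extrinsics"]); p=E[:3,:3]@P+E[:3,3]; u=p[:2]/p[2]; u=u*(1+c["k1"]*(u@u))
    return np.array([u[0]*c["fx"]+c["cx"],u[1]*c["fy"]+c["cy"]])
E
cat > a.py <<'E'
from h import *
Z=dict(rocker_on_end=.103,igniter_top=.1015,power_key_top=.061,lamp_supply=0,camera_box=0,jar=0,ink_bottle=0,objective=0,eyepiece=.09)
s=read_state(); print(s["time"],s["tool_pos"],s["tcp_rot"],s["wrist_force"])
ims=[]
for n in ("scene","top"):
    c=read_camera(n); cv2.imwrite(f"pics/{n}0.png",c["image"][:,:,::-1])
    print(n,"cam at",ray(c,(0,0))[0].round(3))
    for k,z in Z.items():
        for d in tip_of(n,k)[:3]:
            print(n,k,round(d["p"],2),np.round(d["location"],1),at_z(c,d["location"],z)[:2].round(4))
print(read_state()["time"])
E
python3 a.py
```

```text
0.0 [0.22469385 0.63572245 0.22992064] [-0.53108399 -3.09587946  0.0035054 ] [-0.35181935 -0.46760573  0.49676182]
scene cam at [1.239 0.608 1.016]
scene rocker_on_end 0.45 [356.8 237.3] [0.5173 0.2462]
scene igniter_top 0.45 [328.1 231.9] [0.5475 0.1813]
scene power_key_top 0.59 [238.6 182.3] [ 0.5303 -0.1426]
scene power_key_top 0.59 [272.4 159.5] [ 0.3928 -0.1346]
scene power_key_top 0.58 [167.5 227. ] [ 0.7753 -0.1672]
scene lamp_supply 0.69 [331.9 277.5] [0.5884 0.233 ]
scene camera_box 0.9 [228.4 193.3] [ 0.5391 -0.1807]
scene camera_box 0.63 [283.7 163.3] [ 0.3296 -0.1429]
scene camera_box 0.61 [123.5 183.5] [ 0.7169 -0.4582]
scene jar 0.68 [239.8 232. ] [ 0.6278 -0.0502]
scene ink_bottle 0.63 [301.3 210.3] [0.4541 0.0268]
scene objective 0.56 [289.5 221.1] [0.5082 0.0277]
scene eyepiece 0.74 [328.5 278.2] [0.6527 0.2614]
scene eyepiece 0.46 [238.6 182.7] [ 0.553  -0.1187]
scene eyepiece 0.29 [324.8 278.4] [0.6587 0.2552]
top cam at [0.347 0.004 1.347]
top rocker_on_end 0.65 [205.  218.2] [0.5315 0.2455]
top igniter_top 0.47 [231.4 212.7] [0.5477 0.1725]
top power_key_top 0.59 [354.  138.7] [ 0.7777 -0.1773]
top power_key_top 0.47 [466.  147.3] [ 0.7552 -0.5104]
top power_key_top 0.45 [341.5 273.8] [ 0.383  -0.1357]
top lamp_supply 0.79 [219.5 201.6] [0.5978 0.2233]
top lamp_supply 0.16 [133.3 205.5] [0.5841 0.4878]
top camera_box 0.88 [357.2 220.4] [ 0.5433 -0.1909]
top camera_box 0.86 [367.2 150. ] [ 0.7622 -0.2259]
top camera_box 0.83 [445.7 168.4] [ 0.7062 -0.4667]
top jar 0.72 [455.  226.5] [ 0.5266 -0.4858]
top jar 0.64 [308.9 192.2] [ 0.6284 -0.0465]
top jar 0.62 [230.3 213.1] [0.5628 0.1895]
top ink_bottle 0.54 [284.1 252.1] [0.4472 0.0267]
top objective 0.48 [285.1 228.4] [0.5178 0.0244]
top eyepiece 0.51 [199.1 178.4] [0.6479 0.2695]
1.0
```

View both.

View pics/top0.png

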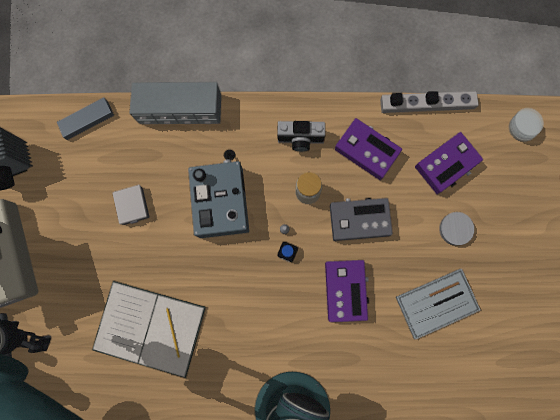

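View pics/scene0.png

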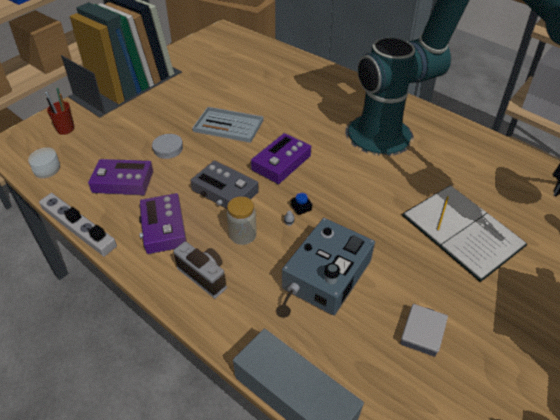

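```bash
python3 - <<'E'
import cv2,numpy as np
t=cv2.imread("pics/top0.png");s=cv2.imread("pics/scene0.png")
f=lambda im,x,y,w,h:cv2.resize(im[y:y+h,x:x+w],(400,300),interpolation=cv2.INTER_CUBIC)
cv2.imwrite("pics/z0.png",np.vstack([np.hstack([f(t,170,155,100,75+15) if 0 else f(t,160,155,120,90),f(t,320,185,80,60)]),np.hstack([f(s,270,215,120,90),f(s,180,150,80,60)])]))
E
```

```text
(no output)
```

View pics/z0.png

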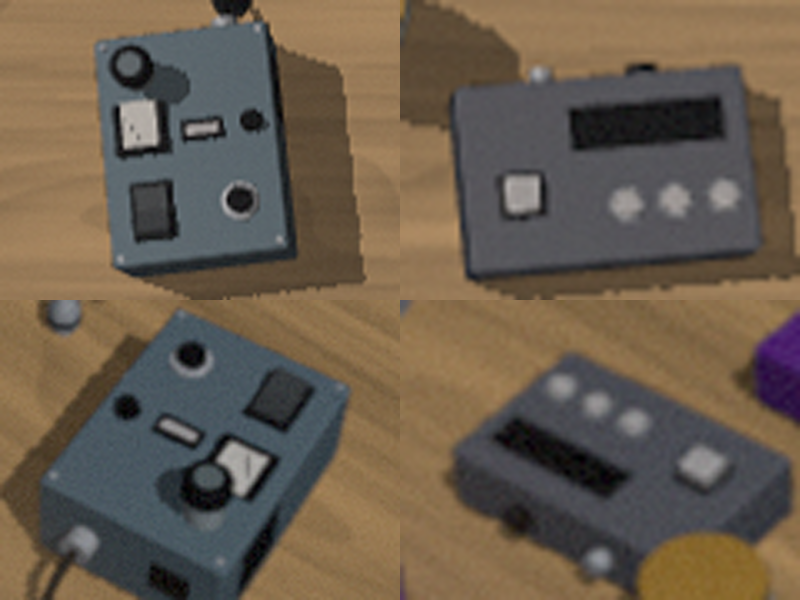

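```bash
cat > b.py <<'E'
from h import *
from scipy.optimize import least_squares
C={n:read_camera(n) for n in("top","scene")}
W={"L":{"top":(160,155,10/3,0,0),"scene":(270,215,10/3,0,300)},"K":{"top":(320,185,5,400,0),"scene":(180,150,5,400,300)}}
F={"L":[((-55,-38,101.5),(239,200),(191,355)),((-55,36,97),(152,210),(280,399)),((12,-54,100),(252,120),(127,407)),((10,-12,93),(203,128),(178,430)),((16,40,96),(140,125),(245,470)),((100,75,90),(97,42),None),((100,-75,90),(266,24),None)],
"K":[((-12,52,61),(522,194),(702,465)),((-22,-8,55),(627,203),(632,423)),((-22,-36,55),(675,200),(597,405)),((-22,-64,55),(724,194),(561,387))]}
def full(u,w): return np.array([(u[0]-w[3]+.5)/w[2]+w[0]-.5,(u[1]-w[4]+.5)/w[2]+w[1]-.5])
P={}
def pos(p,l): c,s=np.cos(p[2]),np.sin(p[2]); return np.array([p[0]+c*l[0]-s*l[1],p[1]+s*l[0]+c*l[1],l[2]])
for o in F:
  for cams in (("top",),("scene",),("top","scene")):
    def res(p):
        r=[]
        for l,*uv in F[o]:
            for n,u in zip(("top","scene"),uv):
                if u is not None and n in cams: r+=list(proj(C[n],pos(p,np.array(l)/1e3))-full(u,W[o][n]))
        return np.array(r)
    s=least_squares(res,[.57,.2 if o=="L" else -.2,0]); print(o,cams,s.x.round(4),"rms",np.sqrt((s.fun**2).mean()).round(2)); 
  P[o]=s.x; print(s.fun.round(1))
for o,n,l in(("L","rocker hinge",(-55,36,97)),("L","on_end",(-70,36,103)),("L","igniter",(-55,-38,101.5)),("K","key",(-12,52,61))): print(n,pos(P[o],np.array(l)/1e3).round(4))
s=read_state(); print(s["time"],s["tool_pos"],R.from_rotvec(s["tcp_rot"]).as_matrix().round(3))
E
python3 b.py
```

```text
L ('top',) [0.5923 0.2167 0.1138] rms 0.54
L ('scene',) [0.5954 0.2234 0.1553] rms 0.63
L ('top', 'scene') [0.5934 0.2194 0.1143] rms 1.08
[-1.  -0.3  0.3 -1.4 -1.  -0.3 -0.2 -0.8 -1.2 -0.3 -0.2 -2.1 -0.9  0.1
 -0.2 -0.2 -0.6  0.7 -2.5 -1.8 -1.5 -1.2 -0.3 -1.4]
K ('top',) [ 0.5425 -0.195   0.0968] rms 0.1
K ('scene',) [ 0.5453 -0.189   0.0852] rms 0.12
K ('top', 'scene') [ 0.5431 -0.1929  0.0915] rms 0.67
[-0.7 -0.3 -0.4 -1.  -0.8 -0.1 -0.3 -1.  -0.7 -0.3 -0.6 -1.  -0.8  0.
 -0.6 -1. ]
rocker hinge [0.5346 0.2489 0.097 ]
on_end [0.5197 0.2472 0.103 ]
igniter [0.5431 0.1754 0.1015]
key [ 0.5264 -0.1423  0.061 ]
1.1 [0.22496515 0.6364005  0.23126993] [[-0.943  0.333  0.   ]
 [ 0.333  0.943 -0.   ]
 [-0.    -0.    -1.   ]]
```

apply_moves(
  fingers=[0,0,0,0,0],
  travel=[
    [0,0,0],
    [0,0,0],
    [0,0,0],
    [0,0,0],
    [0,0,0],
  ],
  rotation=[
    [0,0,-0.867],
    [0,0,-0.867],
    [0,0,-0.867],
    [0,0,-0.867],
    [0,0,-0.867],
  ],
  newtons=40,
)

```text
time: 1.6
tool_pos: [0.225, 0.6364, 0.2313]
tcp_rot: [-0.185, 3.136, -0.0]
wrist_force: [0.8, 0.3, -0.5]
width: 0.146
grip_force: 0.0
```

apply_moves(
  fingers=[0,0,0,0,0,0,0,0,0,0,0,0],
  travel=[
    [-0.41,-0.826,0],
    [-0.41,-0.826,0],
    [-0.41,-0.826,0],
    [-0.41,-0.826,0],
    [-0.41,-0.826,0],
    [-0.41,-0.826,0],
    [-0.41,-0.826,0],
    [-0.41,-0.826,0],
    [-0.41,-0.826,0],
    [-0.41,-0.826,0],
    [-0.41,-0.826,0],
    [0,0,0],
  ],
  rotation=[
    [0,0,0],
    [0,0,0],
    [0,0,0],
    [0,0,0],
    [0,0,0],
    [0,0,0],
    [0,0,0],
    [0,0,0],
    [0,0,0],
    [0,0,0],
    [0,0,0],
    [0,0,0],
  ],
)

```text
time: 2.8
tool_pos: [0.5035, 0.2063, 0.2316]
tcp_rot: [-0.17, 3.135, -0.003]
wrist_force: [-0.2, 1.2, 0.5]
width: 0.0
grip_force: 0.0
```

```bash
cat > w.py <<'E'
from h import *
import sys
c=read_camera("wrist"); np.save("wc.npy",c,allow_pickle=True); im=c["image"][:,:,::-1].copy()
cv2.imwrite(f"pics/w{sys.argv[1]}.png",cv2.resize(im,(784,588)))
print("cam",ray(c,(0,0))[0].round(3))
for k,z in (("rocker_on_end",.103),("igniter_top",.1015),("power_key_top",.061)):
    for d in tip_of("wrist",k)[:2]: print(k,round(d["p"],2),np.round(d["location"],1),at_z(c,d["location"],z)[:2].round(4))
s=read_state(); print(s["time"],s["tool_pos"],s["width"],s["wrist_force"],R.from_rotvec(s["tcp_rot"]).as_matrix().round(3)); print("tcp px",proj(c,s["tool_pos"]))
E
python3 w.py 1
```

```text
cam [0.428 0.198 0.374]
rocker_on_end 0.63 [325.7 221. ] [0.517  0.2413]
igniter_top 0.78 [236.5 245.4] [0.5461 0.1725]
igniter_top 0.56 [329.1 221.9] [0.5179 0.2443]
3.0 [0.50031524 0.21137446 0.23126661] 0.004136219404302025 [-0.0209492   1.81059574  0.62053296] [[-0.993 -0.114 -0.   ]
 [-0.114  0.993  0.   ]
 [ 0.     0.001 -1.   ]]
tcp px [296.13338393 272.95462718]
```

View pics/w1.png

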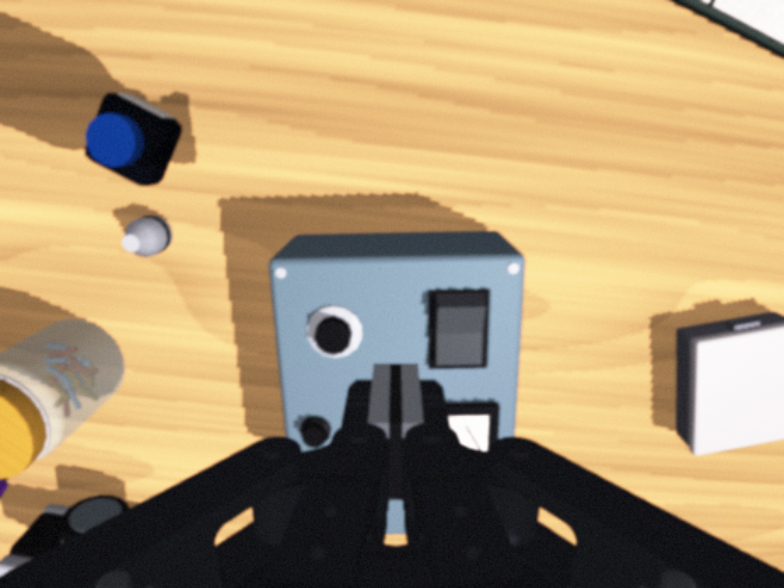

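```bash
python3 w.py 2; python3 - <<'E'
from h import *
c=np.load("wc.npy",allow_pickle=True).item(); im=c["image"]
v=im.max(2); n,l,st,ce=cv2.connectedComponentsWithStats(((v<110)&(np.ptp(im.astype(int),axis=2)<40)).astype(np.uint8))
for i in range(1,n):
    if 150<st[i,4]<5000: print(st[i],ce[i].round(1),at_z(c,ce[i],.1015)[:2].round(4),at_z(c,ce[i],.093)[:2].round(4))
n,l,st,ce=cv2.connectedComponentsWithStats(((im.min(2)>190)).astype(np.uint8))
for i in range(1,n):
    if 8<st[i,4]<900: print("w",st[i],ce[i].round(1),at_z(c,ce[i],.09)[:2].round(4))
E
```

```text
cam [0.426 0.202 0.374]
rocker_on_end 0.84 [321.  227.2] [0.5188 0.2437]
rocker_on_end 0.18 [507.  267.3] [0.5368 0.4067]
igniter_top 0.79 [233.1 244.2] [0.542  0.1753]
3.2 [0.50010953 0.21194762 0.23129057] 0.0008962115446764663 [-0.0428146   0.25136278 -0.79084864] [[-0.993 -0.116 -0.   ]
 [-0.116  0.993  0.   ]
 [ 0.     0.    -1.   ]]
tcp px [285.22167628 278.34854645]
[464   0  96  50 843] [514.8  21.4] [0.3504 0.3598] [0.348  0.3647]
[  61   69   63   66 1673] [ 97.6 101.4] [0.441  0.0668] [0.4415 0.0625]
[ 186  169  178   21 2814] [275.  178.2] [0.484  0.2032] [0.4858 0.2032]
[ 476  227   81   96 1499] [495.2 262. ] [0.5336 0.3957] [0.537  0.4017]
[216 229  27  27 544] [229.3 242.4] [0.5408 0.1722] [0.5443 0.1713]
w [486   0  17   7  72] [495.5   2.1] [0.3367 0.3484]
w [ 80 169  26  14 239] [ 92.4 175.5] [0.5006 0.0555]
w [355 192   8   8  53] [358.4 195.7] [0.493 0.272]
w [189 195   8   7  45] [192.6 198.1] [0.5104 0.1383]
w [222 223  29  36 342] [240.4 237.7] [0.5403 0.1799]
w [213 245  14  13  28] [217.5 250.7] [0.5544 0.1614]
w [  0 274  37  56 482] [ 25.9 300. ] [ 0.6263 -0.0149]
w [321 301  20  19 272] [332.7 308.4] [0.5988 0.2676]
```

View pics/w2.png

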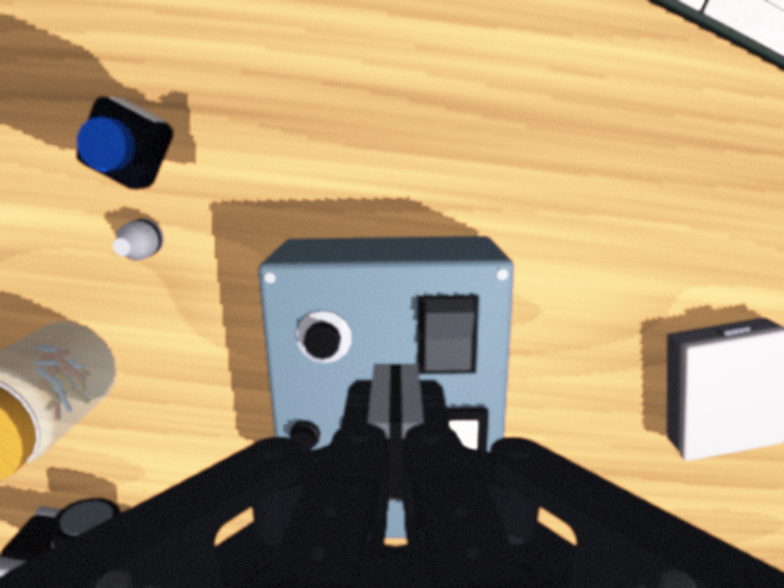

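apply_moves(
  fingers=[0,0,0,0,0,0,0,0],
  travel=[
    [-0.176,0.306,0],
    [-0.176,0.306,0],
    [0,0,0.6],
    [0,0,0.6],
    [0,0,0.6],
    [0,0,0.53],
    [0,0,0],
    [0,0,0],
  ],
  rotation=[
    [0,0,0],
    [0,0,0],
    [0,0,0],
    [0,0,0],
    [0,0,0],
    [0,0,0],
    [0,0,0],
    [0,0,0],
  ],
)

```text
time: 4.0
tool_pos: [0.5148, 0.2442, 0.1146]
tcp_rot: [0.181, -3.135, 0.0]
wrist_force: [1.1, -1.2, 0.1]
width: -0.003
grip_force: 0.0
```

```bash
python3 w.py 3
```

```text
cam [0.44  0.235 0.258]
igniter_top 0.68 [137.9 301.1] [0.5428 0.1747]
4.2 [0.51634714 0.24408732 0.11697999] 0.0019406360417689931 [ 0.16469176 -0.33802242  1.01966289] [[-0.993 -0.114  0.004]
 [-0.114  0.993  0.001]
 [-0.004  0.001 -1.   ]]
tcp px [283.2447844  284.42037049]
```

View pics/w3.png

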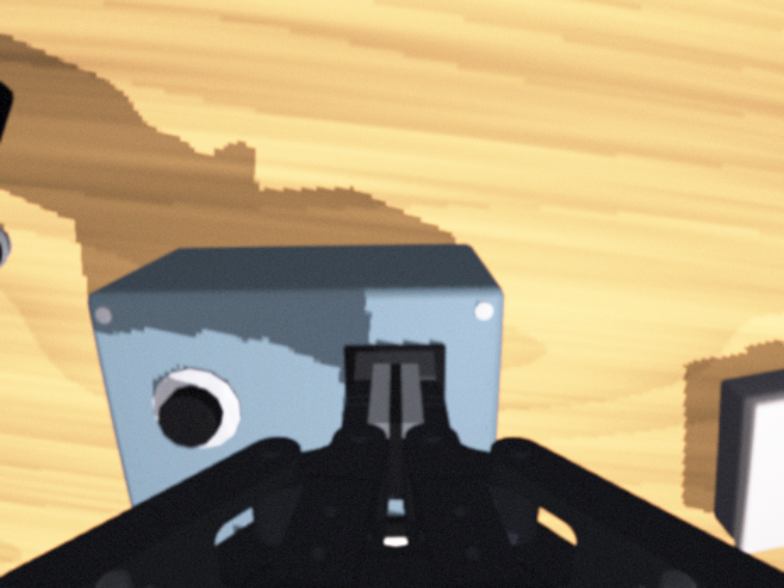

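```bash
python3 - <<'E'
from h import *
c=np.load("wc.npy",allow_pickle=True).item()
for n,p,z in(("bezel f",(395,346),.093),("cap f",(395,352),.105),("tip f",(397,364),.1155),("ign",(190,417),.1015),("scrL",(104,315),.09),("scrR",(484,311),.09)): print(n,at_z(c,(np.array(p)+.5)/1.4-.5,z)[:2].round(4))
print(read_state()["tool_pos"])
E
```

```text
bezel f [0.509  0.2427]
cap f [0.5061 0.2423]
tip f [0.5054 0.2429]
ign [0.541  0.1735]
scrL [0.5109 0.1379]
scrR [0.4936 0.2721]
[0.51634714 0.24408732 0.11697999]
```

apply_moves(
  fingers=[0,0,0,0,0,0,0,0],
  travel=[
    [0,0,0.1],
    [0,0,0.06],
    [0,0,0.06],
    [0,0,0.06],
    [0,0,0.06],
    [0,0,0.06],
    [0,0,0],
    [0,0,0],
  ],
  rotation=[
    [0,0,0],
    [0,0,0],
    [0,0,0],
    [0,0,0],
    [0,0,0],
    [0,0,0],
    [0,0,0],
    [0,0,0],
  ],
)

```text
time: 5.0
tool_pos: [0.5144, 0.2431, 0.0968]
tcp_rot: [0.179, -3.135, 0.0]
wrist_force: [-8.2, -2.4, 16.0]
width: 0.001
grip_force: 7.9
```

apply_moves(
  fingers=[0,0,0,0,0,0,0,0,0],
  travel=[
    [0,0,0.05],
    [0,0,0],
    [0,0,-0.5],
    [0,0,-0.5],
    [-0.123,-0.49,0],
    [-0.123,-0.49,0],
    [-0.124,-0.49,0],
    [0,0,0],
    [0,0,0],
  ],
  rotation=[
    [0,0,0],
    [0,0,0],
    [0,0,0],
    [0,0,0],
    [0,0,0],
    [0,0,0],
    [0,0,0],
    [0,0,0],
    [0,0,0],
  ],
)

```text
time: 5.9
tool_pos: [0.5417, 0.1719, 0.1419]
tcp_rot: [0.177, -3.137, -0.001]
wrist_force: [0.3, 0.1, 0.5]
width: -0.002
grip_force: 0.0
```

```bash
python3 w.py 4
```

```text
cam [0.467 0.163 0.285]
rocker_on_end 0.86 [415.6 214.1] [0.5166 0.2396]
6.1 [0.54120587 0.17297027 0.14205501] 0.002137491633356201 [-0.34734112  0.34735888  0.16041638] [[-0.993 -0.115 -0.   ]
 [-0.115  0.993  0.   ]
 [ 0.     0.    -1.   ]]
tcp px [286.34844256 278.04886164]
```

View pics/w4.png

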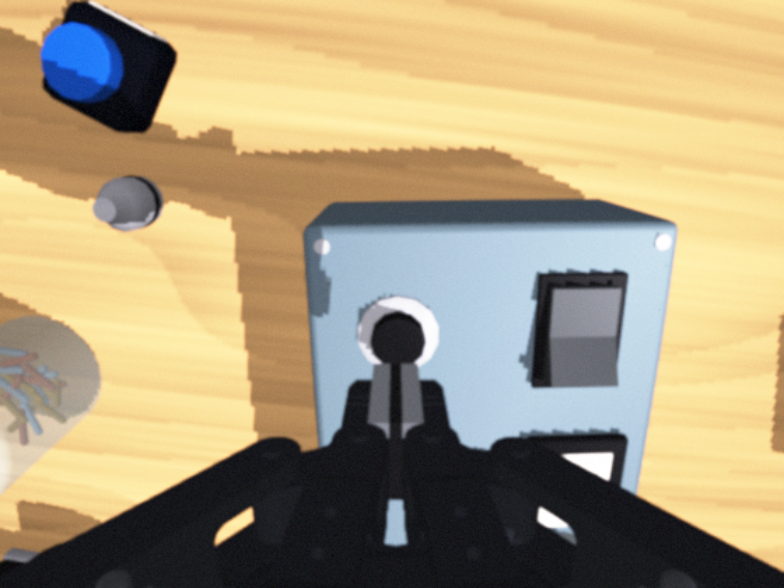

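apply_moves(
  fingers=[0,0,0,0,0,0,0,0,0],
  travel=[
    [0,0,0.4],
    [0,0,0.3],
    [0,0,0.06],
    [0,0,0.06],
    [0,0,0.06],
    [0,0,0.06],
    [0,0,0.04],
    [0,0,0],
    [0,0,0],
  ],
  rotation=[
    [0,0,0],
    [0,0,0],
    [0,0,0],
    [0,0,0],
    [0,0,0],
    [0,0,0],
    [0,0,0],
    [0,0,0],
    [0,0,0],
  ],
)

```text
time: 7.0
tool_pos: [0.5416, 0.1725, 0.0964]
tcp_rot: [-0.179, 3.136, 0.001]
wrist_force: [-8.0, -0.9, 16.0]
width: -0.002
grip_force: 8.3
```

apply_moves(
  fingers=[0,0,0,0,0,0,0,0,0,0,0,0],
  travel=[
    [0,0,0.03],
    [0,0,0],
    [0,0,0],
    [0,0,0],
    [0,0,0],
    [0,0,0],
    [0,0,0],
    [0,0,0],
    [0,0,0],
    [0,0,0],
    [0,0,0],
    [0,0,0],
  ],
  rotation=[
    [0,0,0],
    [0,0,0],
    [0,0,0],
    [0,0,0],
    [0,0,0],
    [0,0,0],
    [0,0,0],
    [0,0,0],
    [0,0,0],
    [0,0,0],
    [0,0,0],
    [0,0,0],
  ],
)

```text
time: 8.2
tool_pos: [0.5417, 0.1725, 0.0962]
tcp_rot: [-0.179, 3.136, 0.001]
wrist_force: [-12.1, -2.5, 24.3]
width: 0.002
grip_force: 12.0
```

apply_moves(
  fingers=[0,0,0,0,0,0,0],
  travel=[
    [0,0,0],
    [0,0,0],
    [0,0,0],
    [0,0,-0.8],
    [0,0,-1],
    [0,0,-0.9],
    [0,0,0],
  ],
  rotation=[
    [0,0,0],
    [0,0,0],
    [0,0,0],
    [0,0,0],
    [0,0,0],
    [0,0,0],
    [0,0,0],
  ],
)

```text
time: 8.9
tool_pos: [0.547, 0.1736, 0.2362]
tcp_rot: [-0.178, 3.12, 0.005]
wrist_force: [0.8, 0.0, -0.0]
width: 0.002
grip_force: 0.0
```

apply_moves(
  fingers=[0,0,0,0,0,0,0,0,0,0],
  travel=[
    [0.22,-0.883,0],
    [0.22,-0.883,0],
    [0.22,-0.883,0],
    [0.22,-0.883,0],
    [0.22,-0.883,0],
    [0.22,-0.883,0],
    [0.22,-0.883,0],
    [0,0,0],
    [0,0,0],
    [0,0,0],
  ],
  rotation=[
    [0,0,0],
    [0,0,0],
    [0,0,0],
    [0,0,0],
    [0,0,0],
    [0,0,0],
    [0,0,0],
    [0,0,0],
    [0,0,0],
    [0,0,0],
  ],
)

```text
time: 9.9
tool_pos: [0.5004, -0.1429, 0.2266]
tcp_rot: [-0.179, 3.136, 0.001]
wrist_force: [-0.3, 0.4, 0.5]
width: -0.003
grip_force: 0.0
```

```bash
python3 w.py 5; python3 - <<'E'
from h import *
c=np.load("wc.npy",allow_pickle=True).item(); im=c["image"]
n,l,st,ce=cv2.connectedComponentsWithStats(((im.min(2)>150)).astype(np.uint8))
for i in range(1,n):
    if 60<st[i,4]<1500: print("w",st[i],ce[i].round(1),at_z(c,ce[i],.061)[:2].round(4))
E
```

```text
cam [ 0.426 -0.152  0.37 ]
power_key_top 0.97 [277.7 212.8] [ 0.5228 -0.1452]
power_key_top 0.86 [304.7  47.2] [ 0.3838 -0.1392]
10.1 [ 0.50047977 -0.14234517  0.22672988] 0.002093616354603903 [ 0.03384084  0.25227188 -0.19614161] [[-0.993 -0.116  0.   ]
 [-0.116  0.993  0.   ]
 [-0.     0.    -1.   ]]
tcp px [285.17800484 279.01579416]
w [  0   0  25  11 161] [8.6 3.4] [ 0.3716 -0.3811]
w [  62    0  139   19 1409] [147.    5.7] [ 0.366  -0.2655]
w [ 53  14 146  20 883] [134.3  22.7] [ 0.3793 -0.2753]
w [294  39  27  28 684] [307.   52.5] [ 0.3875 -0.1369]
w [358  38  31  16 129] [370.6  43.4] [ 0.3744 -0.0877]
w [  0  93  27  12 139] [ 9.9 98.3] [ 0.4473 -0.3837]
w [  0 105  96  15 389] [ 38.9 111.5] [ 0.4562 -0.3576]
w [456 112  30  20  94] [470.8 121.7] [0.4238 0.0081]
w [  31  125  180   17 1337] [118.2 133.5] [ 0.4681 -0.2877]
w [ 470  145   90   31 1493] [517.3 161.2] [0.4513 0.0592]
w [313 160  19  10  73] [321.5 164.5] [ 0.4753 -0.1127]
w [ 87 189  33   9 121] [101.8 193. ] [ 0.5223 -0.3033]
w [450 200  30  30 579] [464.9 214.5] [0.505 0.024]
w [355 212  51  11 210] [382.6 216.8] [ 0.5158 -0.0512]
w [417 246  24  11  85] [429.7 250.4] [ 5.431e-01 -4.000e-04]
w [ 59 297  65  21 568] [ 90.9 306. ] [ 0.6408 -0.3194]
w [ 376  301   87   33 1152] [421.  315.9] [0.6134 0.0082]
w [ 67 317  43  30 431] [ 86.5 330.9] [ 0.6715 -0.326 ]
w [ 16 328  18  15 206] [ 24.6 335.5] [ 0.688  -0.3951]
w [  0 338  17  15 201] [  7.6 345.3] [ 0.7043 -0.417 ]
w [438 341  61  34 604] [472.3 354.7] [0.655  0.0753]
w [  0 362  68  31 500] [ 26.6 380. ] [ 0.749  -0.4016]
w [164 365  17  14 139] [172.1 371.6] [ 0.7104 -0.2366]
```

View pics/w5.png

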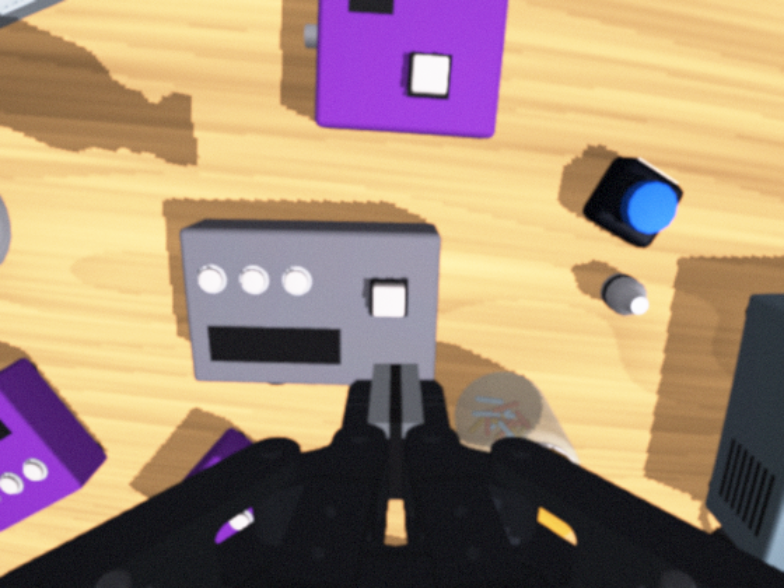

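apply_moves(
  fingers=[0,0,0,0,0,0,0,0,0,0,0,0],
  travel=[
    [-0.454,-0.1,0],
    [0,0,0.9],
    [0,0,1],
    [0,0,0.8],
    [0,0,0.2],
    [0,0,0.15],
    [0,0,0.1],
    [0,0,0.08],
    [0,0,0.08],
    [0,0,0.08],
    [0,0,0.08],
    [0,0,0],
  ],
  rotation=[
    [0,0,0],
    [0,0,0],
    [0,0,0],
    [0,0,0],
    [0,0,0],
    [0,0,0],
    [0,0,0],
    [0,0,0],
    [0,0,0],
    [0,0,0],
    [0,0,0],
    [0,0,0],
  ],
)

```text
time: 11.3
tool_pos: [0.5248, -0.1464, 0.055]
tcp_rot: [-0.179, 3.134, -0.001]
wrist_force: [-0.8, 0.8, 8.3]
width: 0.0
grip_force: 3.9
```

apply_moves(
  fingers=[0,0,0],
  travel=[
    [0,0,0],
    [0,0,0],
    [0,0,0],
  ],
  rotation=[
    [0,0,0],
    [0,0,0],
    [0,0,0],
  ],
)

```text
time: 11.6
tool_pos: [0.5248, -0.1464, 0.055]
tcp_rot: [-0.179, 3.134, -0.002]
wrist_force: [-1.6, 0.4, 7.6]
width: 0.004
grip_force: 3.6
```

apply_moves(
  fingers=[0,0,0,0,0],
  travel=[
    [0,0,0.04],
    [0,0,0.02],
    [0,0,0],
    [0,0,0],
    [0,0,0],
  ],
  rotation=[
    [0,0,0],
    [0,0,0],
    [0,0,0],
    [0,0,0],
    [0,0,0],
  ],
)

```text
time: 12.1
tool_pos: [0.525, -0.1465, 0.0548]
tcp_rot: [-0.179, 3.134, -0.002]
wrist_force: [-8.1, 3.0, 24.9]
width: 0.004
grip_force: 12.8
```

apply_moves(
  fingers=[0,0,0,0,0,0,0,0],
  travel=[
    [0,0,-0.4],
    [0,0,-0.8],
    [0,0,-1],
    [0,0,-1],
    [0.5,0,0],
    [0,0,0],
    [0,0,0],
    [0,0,0],
  ],
  rotation=[
    [0,0,0],
    [0,0,0],
    [0,0,0],
    [0,0,0],
    [0,0,0],
    [0,0,0],
    [0,0,0],
    [0,0,0],
  ],
)

```text
time: 12.9
tool_pos: [0.498, -0.1485, 0.2088]
tcp_rot: [0.179, -3.135, -0.002]
wrist_force: [0.4, 0.6, 0.4]
width: 0.002
grip_force: 0.0
```

```bash
python3 w.py 6; python3 - <<'E'
from h import *
t=read_camera("top")["image"][:,:,::-1]; w=cv2.imread("pics/w6.png")
a=cv2.resize(t[155:245,160:280],(400,300),interpolation=cv2.INTER_CUBIC); b=cv2.resize(t[185:245,320:400],(400,300),interpolation=cv2.INTER_CUBIC)
cv2.imwrite("pics/end.png",np.vstack([np.hstack([a,b]),np.hstack([cv2.resize(w,(400,300)),w[180:480,170:570]])]))
E
```

```text
cam [ 0.424 -0.158  0.352]
power_key_top 0.72 [313.6  52. ] [ 0.3861 -0.1384]
power_key_top 0.7 [283.3 223.5] [ 0.5234 -0.1453]
13.1 [ 0.49838375 -0.14856736  0.20909183] 0.002506646668651966 [ 0.14540136  0.45753617 -0.22451782] [[-0.993 -0.114 -0.002]
 [-0.114  0.993  0.001]
 [ 0.002  0.001 -1.   ]]
tcp px [283.58969015 279.55082309]
```

View pics/end.png

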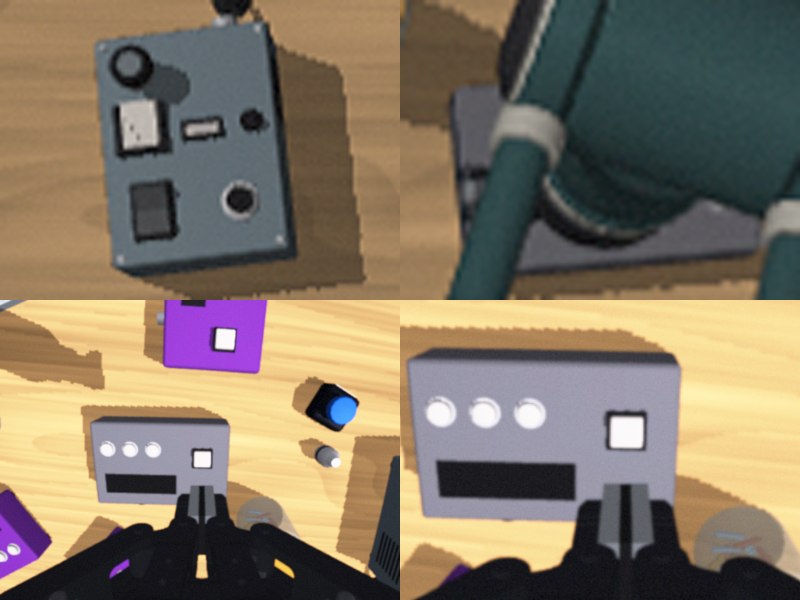

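The end view shows the rocker tilted to on (top-left crop, 152,210) and the igniter up (239,200). The power key is sunk evenly into its frame (bottom-right crop, 627,431), and nothing else has been moved.

```bash
python3 -c "
from workcell import *
print(finish_job())"
```

```text
the job is handed in; nothing more can be done
None
```

I switched the mains rocker on, held the igniter down for about 1.5 s and released it, then pressed the camera's power key fully in. The job is handed in, with the arm clear of everything at about 13 s of the 48 s allowed.

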